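# Unclamp the green specimen block and set it in the blue tray

## Task

Release the green specimen block by flipping the red-handled toggle clamp back over centre until it is fully open. Then lift the block out of the fixture and set it down, not dropped, inside the blue tray, right way up and flat on its floor, leaving the clamp open.

Things in the scene. Friction and masses are not known exactly. Their poses are not given: they have to be found in the camera images.
- specimen: Green block with white bands, 60 (x) x 40 (y) x 45 mm high, 130 g; origin: centre of underside. Stands in a nest (rim 5 high, 2 clearance) on a fixed plate 12 thick, 90 wide. Clamp at its +x side: the arm lies along its top, pad on the middle; when open the arm stands upright 85 from the block's centre, top 165 above the table, and the block lifts straight up. Grasp across y.
- clamp (a joint): Angle of the clamp's red handle (rad): 0 = locked, upright, arm down on the block; grows as the handle tips away from the block; 1.6 = fully open, handle level. Over-centre: resists with 2 to 5 N at the grip up to 0.35, falls back if let go before, may hang near 0.4; past 0.5 it springs open by itself in 1 to 2 s, the arm rising. Open means above 1.2.
- clamp_grip (a point): Middle of the clamp's red grip (65 mm long, 24 wide along the hinge, 16 thick). Locked: 145 above the table, 100 from the block's centre towards its +x; grip spans 110 to 175 high; hinge 75 straight below. y = hinge axis, z = along the handle from the hinge, x = the way it moves to open (away from the block). Push it with closed fingers from the block's side, following its arc.
- blue_tray: Open blue plastic tray, fixed, outside 130 (x) x 120 (y) x 18 mm high, walls and floor 4 thick; origin: centre of underside. It stands left or right of the fixture; a white tray of the same size on the other side is not the one.

How it is judged:
By the outcome, as a careful person would: the job done as asked, in the order asked, and still so for the second after the job is handed in, with the robot touching nothing.
It also fails if it takes over 53 s, if anything falls off the work surface, if the arm or the gripper's body presses on something with over 40 N, if the wrist force passes 120 N, or if a joint passes its speed limit or range.

## Robot

A 6-joint arm with a two-finger parallel gripper is mounted at the origin on the work surface. World frame = base frame: x ahead of the robot, y to its left, z up, the work surface at z = 0. Lengths are in mm, angles in rad, forces in N, time in s.
With the tool pointing down it reaches from about 350 to 975 mm from the base axis. Payload 7.1 kg.
Tool frame: the origin (TCP) lies between the finger pads; the fingertips stand 17 mm ahead of it and the grasp point (between the pads) lies 2 mm behind it; z points along the fingers, y is the line along which they close (so a half turn about z gives the same grasp; the last joint's range is limited). The gripper opens to 88 mm and grips with 3 to 60 N. Pads are 20 mm wide; open, the fingers measure 115 mm over their backs; the gripper's body (75 mm by 178 mm) begins 61 mm behind the grasp point.
Start: joints at [-1.367, 0.423, 1.63, -0, 1.089, -0.019], TCP at [138.12, -609.531, 239.675] pointing down, gripper open.
Joint ranges: [-3, 3], [-0.9, 2.11], [0.09, 2.58], [-1.31, 4.45], [0.11, 2.69], [-2.54, 2.54]. Speed limits (rad/s): [2.39, 2.39, 3.01, 3.14, 3.14, 3.14].

## Interface

Orientations are given as a rotation vector (axis times angle).
In Python, from workcell import ctrl, cam gives the robot as it stands (ctrl), with the cameras (cam).
- The arm moves only by the shell command python3 jog.py 'ROWS' [OPENING]. ROWS is a JSON object whose key "segments" holds a list of rows, 1 to 5 of them, each of 6 numbers: dx, dy, dz in parts of the range, where 1.0 means 300 mm, then a rotation vector rx, ry, rz in fractions of the full range, 1 being 90 degrees; each row shifts and turns the commanded pose from where the row before left it, along the tool's axes as they then stand; what a row does not reach is not made up. A row lasts 1/12 s, in which the tool goes at most 41.7 mm and 0.125 rad, less where a joint would pass 70% of its speed; a pose out of reach is approached as far as the arm can. OPENING is the finger opening in mm, set as the command begins (- or left out keeps the last). The fingers move at their own pace and stop on an object; the grip force is fixed at half the most. Time passes only in rows, so rows that do not move let the fingers close. It prints the time, the measured TCP pose, the force, the opening and the grip force at its end. Input that does not fit is refused with a message, and nothing moves.
- ctrl.get_obs(): the state, without advancing time (a new reading comes with each control period).
- cam.get_image(name): name is "scene" or "top"; returns a dict with "img" (420x560x3 uint8, red, green, blue), "fx", "fy", "cx", "cy" (pixels), "R" (3x3) and "t" (3): a world point X has camera coordinates R X + t. Camera axes: x right, y down, z forward; pixel columns grow to the right and rows downward; lengths in mm; the calibration is good to about 2 mm. A picture is of the moment at which its call begins. There is no depth.
- ctrl.close_job(): hands the job in; it is judged then, once.
The state is a dict: "t": time; "qpos": joint angles; "qvel": joint speeds; "joint_torque": joint torques, N m; "ee_pos": TCP position; "orientation": TCP orientation; "ft_force": force on the tool from outside, world axes, zero at the start; "moment": the same for the moment, N m; "width": finger opening in mm; "grasp_force": force on a finger pad.
Only numpy, scipy, OpenCV 4.12 (cv2) and the standard library are available. Lean on these libraries where they do the work, as an engineer would, in place of code of your own. Each camera call takes 0.05 s, during which the arm holds its last target. There are 200 camera calls.

## Working session

There is one attempt and no reset: what is moved stays moved. The work goes in short steps, Python scripts to look and compute and a shell command to move; the robot and the scene stay as the last step left them, time stands still between calls to the robot, and variables do not carry over. Pictures are saved under pics/ and viewed, at most 10 in all, crops included, and the job is handed in when it is done.

```bash
ls; mkdir -p pics; python3 - <<'E'
from workcell import ctrl, cam
import cv2
for n in("scene","top"):
    d=cam.get_image(n); cv2.imwrite(f"pics/{n}0.png",d["img"][:,:,::-1])
    print(n,d["fx"],d["fy"],d["cx"],d["cy"],d["R"],d["t"])
o=ctrl.get_obs();print(o["t"],o["ee_pos"],o["orientation"],o["width"])
E
```

```text
jog.py
pics
workcell.py
scene 404.8491385036814 404.8491385036814 274.95074737317225 209.7882630076777 [[-0.79721744  0.60368233  0.00346391]
 [ 0.42461691  0.56480544 -0.70759826]
 [-0.429121   -0.56263883 -0.70660648]] [ 423.25137922 -151.99948866 1134.28288341]
top 446.4923421558425 446.4923421558425 272.9181433557942 210.78153018501976 [[ 0.01682445 -0.9997965  -0.01113049]
 [-0.99183338 -0.0152808  -0.12662167]
 [ 0.12642582  0.01316994 -0.99188863]] [ -8.48897317 545.13251763 953.8122323 ]
0.1 [ 138.05662361 -609.08134934  238.98556763] [-3.12077222e+00 -3.49188953e-01  1.92193383e-04] 87.51016111215233
```

View pics/scene0.png

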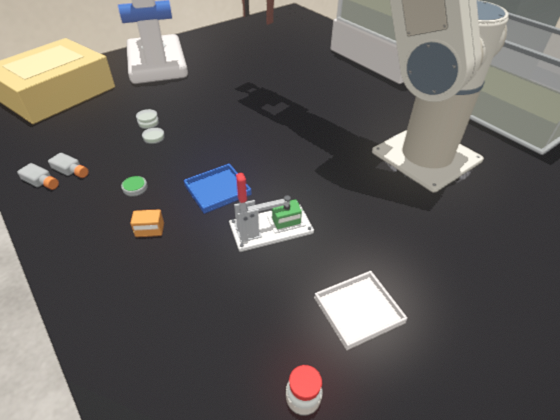

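View pics/top0.png

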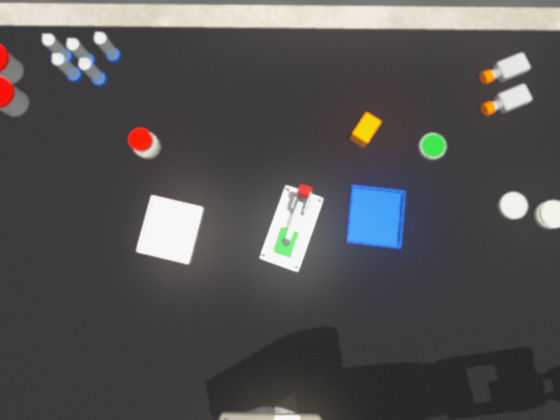

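The scene view shows the red handle at about (242,188), the block at (288,214) and the blue tray at (218,187). In the top view the block is at (286,242), the grip at (304,191), the blue tray at (376,216), and the white tray on the other side. I'll enlarge both.

```bash
python3 - <<'E'
import cv2,numpy as np
a=cv2.imread("pics/scene0.png")[155:255,175:325]; b=cv2.imread("pics/top0.png")[175:280,255:415]
cv2.imwrite("pics/c1.png",cv2.resize(a,None,fx=5,fy=5,interpolation=cv2.INTER_CUBIC))
cv2.imwrite("pics/c2.png",cv2.resize(b,None,fx=5,fy=5,interpolation=cv2.INTER_CUBIC))
E
```

```text
(no output)
```

View pics/c1.png

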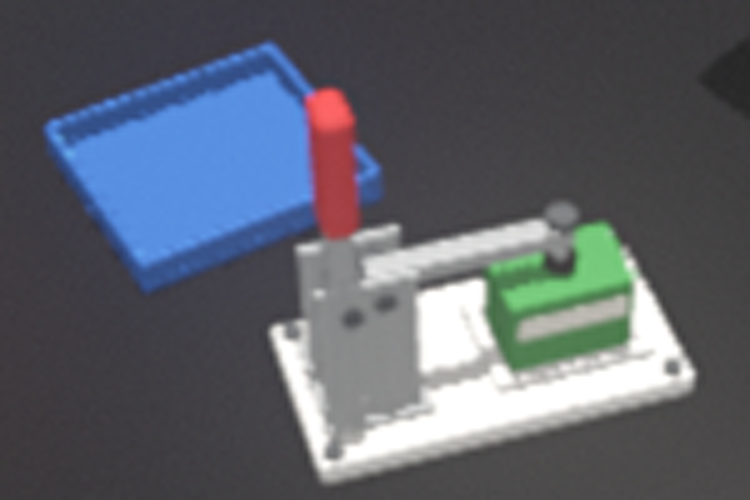

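View pics/c2.png

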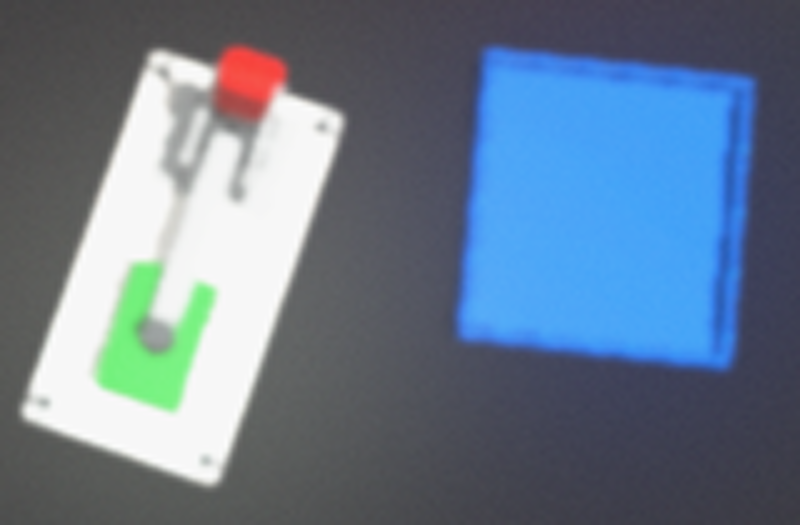

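The crops show the block's top corners, the grip's top face, the tray rim and the plate corners clearly enough to read in both views. Next I triangulate them.

```bash
cat > h.py <<'E'
import numpy as np,cv2
from workcell import ctrl, cam
S=dict(f=404.8491385,c=(274.950747,209.788263),R=np.array([[-0.79721744,0.60368233,0.00346391],[0.42461691,0.56480544,-0.70759826],[-0.429121,-0.56263883,-0.70660648]]),t=np.array([423.25137922,-151.99948866,1134.28288341]))
T=dict(f=446.49234216,c=(272.918143,210.78153),R=np.array([[0.01682445,-0.9997965,-0.01113049],[-0.99183338,-0.0152808,-0.12662167],[0.12642582,0.01316994,-0.99188863]]),t=np.array([-8.48897317,545.13251763,953.8122323]))
def P(c): return np.array([[c['f'],0,c['c'][0]],[0,c['f'],c['c'][1]],[0,0,1]])@np.c_[c['R'],c['t']]
def tri(ps,pt):
    X=cv2.triangulatePoints(P(S),P(T),np.array(ps,float).reshape(2,1),np.array(pt,float).reshape(2,1)).ravel();X=X[:3]/X[3]
    e=[np.abs(proj(c,X)-p).max() for c,p in((S,ps),(T,pt))];return X,max(e)
def proj(c,X): q=P(c)@np.r_[X,1];return q[:2]/q[2]
def onz(c,p,z):
    d=c['R'].T@np.array([(p[0]-c['c'][0])/c['f'],(p[1]-c['c'][1])/c['f'],1]);o=-c['R'].T@c['t'];return o+d*(z-o[2])/d[2]
E
python3 - <<'E'
from h import *
np.set_printoptions(precision=1,suppress=True)
cs=lambda u,v:((u+.5)/5-.5+175,(v+.5)/5-.5+155)
ct=lambda u,v:((u+.5)/5-.5+255,(v+.5)/5-.5+175)
D={'block++':((505,308),(135,263)),'block-+':((630,272),(95,382)),'block--':((608,225),(178,411)),'block+-':((487,266),(217,290)),
'grip':((330,100),(252,77)),
'tray+-':((47,127),(755,77)),'tray--':((268,43),(732,369)),'tray-+':((382,168),(458,340)),'tray++':((147,268),(485,48)),
'plate++':((325,468),(150,50)),'plate+-':((270,325),(343,115)),'plate-+':((693,378),(22,415))}
for k,(a,b) in D.items():
    a=cs(*a);b=ct(*b);X,e=tri(a,b);print(k,X,round(e,1))
for n,z in(('block',57),('plate',12),('tray',18)):
    for k,(a,b) in D.items():
        if k.startswith(n): print(k,'z=%d'%z,onz(S,cs(*a),z)[:2],onz(T,ct(*b),z)[:2])
print(onz(T,ct(218,487),12))
E
```

```text
block++ [509.3 -21.1  53.6] 1.5
block-+ [456.1  -3.4  58.5] 0.4
block-- [443.2 -37.8  54.1] 0.6
block+- [497.1 -55.4  45.6] 0.2
grip [568.7 -62.5 174.9] 0.4
tray+- [ 598.7 -298.4   14.4] 0.6
tray-- [ 468.7 -287.3   13.3] 0.6
tray-+ [ 479.4 -164.8   17.1] 0.6
tray++ [ 610.2 -176.2   16.3] 0.5
plate++ [608.5 -24.9  12.7] 0.1
plate+- [ 580.3 -113.2   10.8] 0.0
plate-+ [442.8  29.5   8.6] 0.5
block++ z=57 [513.6 -20.8] [507.  -19.3]
block-+ z=57 [455.6  -5.1] [455.7  -2.9]
block-- z=57 [444.2 -34.6] [443.9 -38.5]
block+- z=57 [504.3 -46.4] [495.9 -54.7]
plate++ z=12 [608.1 -25.3] [608.7 -25. ]
plate+- z=12 [ 580.9 -112.3] [ 580.  -113.1]
plate-+ z=12 [445.7  30.9] [442.1  29.9]
tray+- z=18 [ 599.2 -292.9] [ 599.2 -298.1]
tray-- z=18 [ 472.6 -283.3] [ 467.5 -285.3]
tray-+ z=18 [ 480.8 -165. ] [ 478.4 -163.9]
tray++ z=18 [ 610.  -173.6] [ 610.7 -176.6]
[411.7 -57.9  12. ]
```

Results against the given sizes:
- **Block:** top is about z 55 (text gives 57), centre about (475.5, -30), yaw about -0.318.
- **Grip:** top is at z 175, as stated, and lies 100 mm from the block's centre.
- **Tray:** centre about (539, -231), yaw about -0.095, rim about z 16.

I'll turn the tool to the block's yaw with the fingers closed and travel to a point above the gap on the block's side of the handle.

The manual's scale: shifts go in shares of 300 mm and turns go in shares of 90 degrees. Converting my numbers, 0.108 rad is 0.0688.

```bash
cat >> h.py <<'E'
from scipy.spatial.transform import Rotation as Ro
def go(p,yaw):
    o=ctrl.get_obs();R=Ro.from_rotvec(o["orientation"])
    G=Ro.from_euler('z',yaw)*Ro.from_euler('x',np.pi)
    print('t',round(o["t"],2),'pos',np.round(o["ee_pos"],1),'w',round(o["width"],1),'F',np.round(o["ft_force"],1))
    print('d_tool',np.round(R.inv().apply(np.array(p)-o["ee_pos"]),1),'rot',np.round((R.inv()*G).as_rotvec(),3))
E
python3 jog.py '{"segments": [[0,0,0,0,0,0.0688],[0,0,0,0,0,0.0688],[0,0,0,0,0,0.0688],[0,0,0,0,0,0.0688],[0,0,0,0,0,0.0688]]}' 0
for i in 1; do python3 jog.py '{"segments": [[0.0367,-0.11,0,0,0,0],[0.0367,-0.11,0,0,0,0],[0.0367,-0.11,0,0,0,0],[0.0367,-0.11,0,0,0,0],[0.0367,-0.11,0,0,0,0]]}'
python3 jog.py '{"segments": [[0.0367,-0.11,0,0,0,0],[0.0367,-0.11,0,0,0,0],[0.0367,-0.11,0,0,0,0],[0.0367,-0.11,0,0,0,0],[0.0367,-0.11,0,0,0,0]]}'
python3 jog.py '{"segments": [[0.0367,-0.11,0,0,0,0],[0.0367,-0.11,0,0,0,0],[0.0367,-0.11,0,0,0,0],[0.0367,-0.11,0,0,0,0],[0.0367,-0.11,0,0,0,0]]}'
python3 jog.py '{"segments": [[0.0367,-0.11,0,0,0,0],[0.0367,-0.11,0,0,0,0],[0.0367,-0.11,0,0,0,0],[0,0,0,0,0,0],[0,0,0,0,0,0]]}'; done
python3 -c "from h import *;go([545.8,-53.2,142],-.318)"
```

```text
t: 0.52
ee_pos: [138.1, -609.2, 239.2]
orientation: [-3.1, 0.504, 0.001]
ft_force: [-0.2, 0.4, 0.2]
width: 57.9
grasp_force: 0.0
t: 0.93
ee_pos: [242.3, -468.3, 239.3]
orientation: [-3.101, 0.497, 0.001]
ft_force: [0.7, -0.2, 0.2]
width: 24.7
grasp_force: 0.0
t: 1.35
ee_pos: [346.1, -328.7, 239.5]
orientation: [-3.102, 0.496, 0.0]
ft_force: [-0.1, 0.6, -0.1]
width: 0.4
grasp_force: 0.0
t: 1.77
ee_pos: [449.9, -189.0, 239.6]
orientation: [-3.102, 0.496, 0.0]
ft_force: [0.7, -0.0, 0.3]
width: 0.4
grasp_force: 0.0
t: 2.18
ee_pos: [512.0, -105.5, 239.3]
orientation: [3.103, -0.491, -0.001]
ft_force: [0.7, -1.1, -0.4]
width: 0.5
grasp_force: 0.0
t 2.18 pos [ 512.  -105.5  239.3] w 0.5 F [ 0.7 -1.1 -0.4]
d_tool [ 16.1 -60.2  97.3] rot [0.    0.001 0.004]
```

Scaled: -30 mm is -0.1, 20 mm is 0.0667.

```bash
python3 jog.py '{"segments": [[0.0133,-0.1,0,0,0,0],[0.0267,-0.1,0,0,0,0],[0,0,0.0667,0,0,0],[0,0,0.0667,0,0,0],[0,0,0,0,0,0]]}'
python3 jog.py '{"segments": [[0,0,0.0667,0,0,0],[0,0,0.0667,0,0,0],[0,0,0.0567,0,0,0],[0,0,0,0,0,0]]}'
python3 - <<'E'
from h import *
go([545.8,-53.2,142],-.318)
a=cam.get_image("scene")["img"][140:255,185:325,::-1]; b=cam.get_image("top")["img"][160:275,240:380,::-1]
cv2.imwrite("pics/d1.png",cv2.resize(np.hstack([a,b]),None,fx=2.8,fy=2.8,interpolation=cv2.INTER_CUBIC))
E
```

```text
t: 2.6
ee_pos: [538.8, -54.0, 196.4]
orientation: [3.102, -0.497, -0.01]
ft_force: [-1.1, 0.2, -0.8]
width: 0.4
grasp_force: 0.0
t: 2.93
ee_pos: [539.2, -54.5, 140.5]
orientation: [3.101, -0.498, -0.008]
ft_force: [-0.1, 0.2, 0.3]
width: 0.8
grasp_force: 0.0
t 2.93 pos [539.2 -54.5 140.5] w 0.8 F [-0.1  0.2  0.3]
d_tool [ 5.8 -3.3 -1.5] rot [ 0.001  0.005 -0.001]
```

View pics/d1.png

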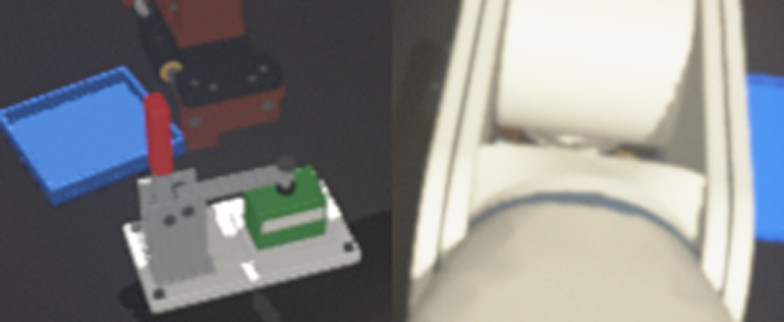

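The scene crop shows the closed fingers on the block side of the handle (about 200,140 in the crop), clear of the arm and lined up with the handle. The top view is blocked by the arm. I start the push.

Scaled: 6 mm is 0.02, 5 mm is 0.0167.

```bash
python3 jog.py '{"segments": [[0.02,-0.0033,0,0,0,0],[0.02,0,0,0,0,0],[0.0167,0,0,0,0,0],[0.0167,0,0,0,0,0],[0.0167,0,0,0,0,0]]}'
python3 jog.py '{"segments": [[0.0167,0,0,0,0,0],[0.0167,0,0,0,0,0],[0,0,0,0,0,0]]}'
python3 - <<'E'
from h import *
go([545.8,-53.2,142],-.318)
a=cam.get_image("scene")["img"][140:255,185:325,::-1]
cv2.imwrite("pics/d2.png",cv2.resize(a,None,fx=4,fy=4,interpolation=cv2.INTER_CUBIC))
E
```

```text
t: 3.45
ee_pos: [567.0, -61.2, 143.7]
orientation: [-3.102, 0.496, 0.004]
ft_force: [-5.3, 1.2, 0.6]
width: 0.2
grasp_force: 2.8
t: 3.7
ee_pos: [578.6, -64.7, 143.5]
orientation: [-3.102, 0.496, -0.003]
ft_force: [0.0, 0.6, -0.3]
width: 0.5
grasp_force: 0.0
t 3.7 pos [578.6 -64.7 143.5] w 0.5 F [ 0.   0.6 -0.3]
d_tool [-34.7  -0.7   1.4] rot [-0.    -0.002  0.001]
```

View pics/d2.png

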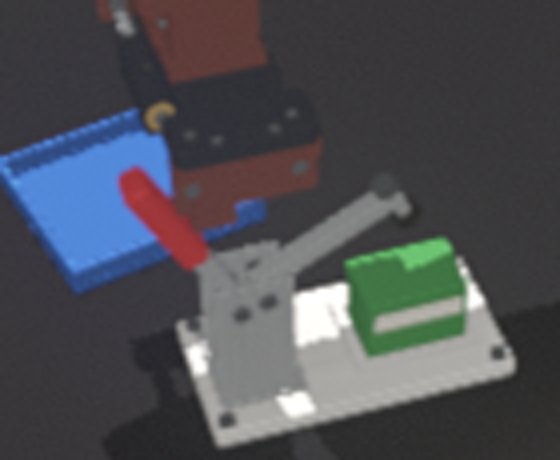

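The handle has gone over centre and the arm is rising, at about (390,190) in the crop. I retract straight up and let it swing.

Scaled: -25 mm is -0.0833, 3 mm is 0.01.

```bash
python3 jog.py '{"segments": [[0.01,0,-0.0833,0,0,0],[0.01,0,-0.0833,0,0,0],[0,0,-0.0833,0,0,0],[0,0,-0.0833,0,0,0],[0,0,-0.0833,0,0,0]]}'
python3 jog.py '{"segments": [[0,0,-0.0833,0,0,0],[-0.0667,0,0,0,0,0],[-0.0833,0,0,0,0,0],[-0.0833,0,0,0,0,0],[-0.0833,0,0,0,0,0]]}' 85
python3 jog.py '{"segments": [[0,0,0,0,0,0],[0,0,0,0,0,0],[0,0,0,0,0,0],[0,0,0,0,0,0],[0,0,0,0,0,0]]}'
python3 - <<'E'
from h import *
go([475.5,-30,200],-.318)
a=cam.get_image("scene")["img"][140:255,185:325,::-1]
cv2.imwrite("pics/d3.png",cv2.resize(a,None,fx=5,fy=5,interpolation=cv2.INTER_CUBIC))
E
```

```text
t: 4.17
ee_pos: [583.5, -66.3, 269.8]
orientation: [3.102, -0.496, 0.004]
ft_force: [0.2, 0.4, -0.1]
width: 0.7
grasp_force: 0.0
t: 4.58
ee_pos: [492.3, -36.4, 293.6]
orientation: [-3.102, 0.496, -0.004]
ft_force: [0.4, -0.1, 0.6]
width: 30.1
grasp_force: 0.0
t: 5.0
ee_pos: [493.6, -36.8, 292.8]
orientation: [-3.102, 0.497, -0.001]
ft_force: [-0.6, -0.8, 0.3]
width: 63.3
grasp_force: 0.0
t 5.0 pos [493.6 -36.8 292.8] w 63.3 F [-0.6 -0.8  0.3]
d_tool [-19.3  -0.8  92.8] rot [-0.    -0.001  0.001]
```

View pics/d3.png

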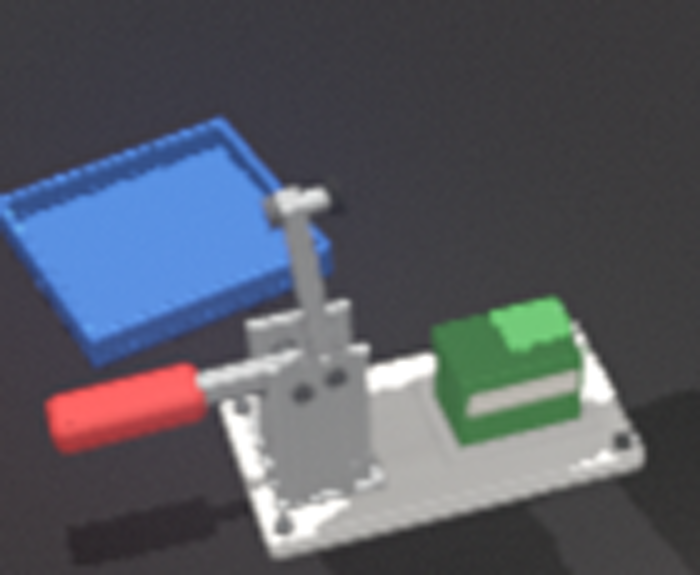

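The clamp is fully open: handle level and arm upright. The block's top is now unobstructed, with corners near (432,330), (557,298), (580,347) and (455,384). I cross-check its centre against the earlier measurement.

```bash
python3 - <<'E'
from h import *
c=[onz(S,((u+.5)/5-.5+185,(v+.5)/5-.5+140),57)[:2] for u,v in((432,330),(557,298),(580,347),(455,384))]
c=np.array(c);print(c.round(1),c.mean(0),np.arctan2(*(c[0]-c[1]+c[3]-c[2])[::-1]))
E
```

```text
[[501.8 -53.4]
 [443.8 -35.9]
 [455.6  -5.1]
 [514.  -20.3]] [478.81206293 -28.6739019 ] -0.2739152722898024
```

The scene view gives (479, -29), in agreement. I'll grasp near (472, -28), 6 mm away from the upright arm, with the TCP at z about 40.

Scaled: 30 mm is 0.1, 20 mm is 0.0667.

```bash
python3 jog.py '{"segments": [[-0.04,-0.0033,0,0,0,0],[-0.04,-0.0033,0.0667,0,0,0],[0,0,0.1,0,0,0],[0,0,0.1,0,0,0],[0,0,0.1,0,0,0]]}' 85
python3 jog.py '{"segments": [[0,0,0.1,0,0,0],[0,0,0.0667,0,0,0],[0,0,0.0333,0,0,0],[0,0,0,0,0,0]]}'
python3 jog.py '{"segments": [[0,0,0.05,0,0,0],[0,0,0.05,0,0,0],[0,0,0.05,0,0,0],[0,0,0.05,0,0,0],[0,0,0,0,0,0]]}'
python3 -c "from h import *;go([471.5,-27.7,40],-.318)"
```

```text
t: 5.47
ee_pos: [469.8, -26.8, 181.9]
orientation: [-3.102, 0.496, -0.002]
ft_force: [0.4, 0.1, 0.1]
width: 85.0
grasp_force: 0.0
t: 5.8
ee_pos: [468.6, -26.9, 120.8]
orientation: [3.102, -0.496, -0.007]
ft_force: [0.4, 0.6, 0.0]
width: 85.2
grasp_force: 0.0
t: 6.22
ee_pos: [469.9, -27.0, 62.1]
orientation: [3.102, -0.496, -0.002]
ft_force: [-0.2, 0.5, 0.2]
width: 85.3
grasp_force: 0.0
t 6.22 pos [469.9 -27.   62.1] w 85.3 F [-0.2  0.5  0.2]
d_tool [ 1.8  0.2 22.1] rot [0.    0.001 0.001]
```

Scaled: 11 mm is 0.0367, 2 mm is 0.0067.

```bash
python3 jog.py '{"segments": [[0.0067,0,0.0367,0,0,0],[0,0,0.0367,0,0,0],[0,0,0,0,0,0]]}'
python3 jog.py '{"segments": [[0,0,0,0,0,0],[0,0,0,0,0,0],[0,0,0,0,0,0],[0,0,0,0,0,0],[0,0,0,0,0,0]]}' 30
python3 jog.py '{"segments": [[0,0,0,0,0,0],[0,0,0,0,0,0],[0,0,0,0,0,0],[0,0,0,0,0,0],[0,0,0,0,0,0]]}'
python3 -c "from h import *;go([471.5,-27.7,40],-.318)"
```

```text
t: 6.47
ee_pos: [472.1, -27.7, 39.8]
orientation: [3.102, -0.496, -0.001]
ft_force: [-0.1, -0.6, -0.3]
width: 85.0
grasp_force: 0.0
t: 6.88
ee_pos: [472.5, -27.8, 41.0]
orientation: [-3.102, 0.496, -0.001]
ft_force: [-1.0, -0.2, 0.7]
width: 54.9
grasp_force: 0.0
t: 7.3
ee_pos: [472.3, -27.7, 40.8]
orientation: [-3.102, 0.496, -0.0]
ft_force: [-0.5, 0.1, 3.4]
width: 39.8
grasp_force: 30.0
t 7.3 pos [472.3 -27.7  40.8] w 39.8 F [-0.5  0.1  3.4]
d_tool [-0.8  0.2  0.8] rot [-0.    -0.     0.001]
```

The fingers hold the block: 39.8 mm wide, 30 N. I lift straight up, turn to the tray's yaw, and move sideways away from the arm first.

Scaled: -25 mm is -0.0833, -20 mm is -0.0667.

```bash
python3 jog.py '{"segments": [[0,0,-0.0267,0,0,0],[0,0,-0.04,0,0,0],[0,0,-0.05,0,0,0],[0,0,-0.0667,0,0,0],[0,0,-0.0833,0,0,0]]}'
python3 jog.py '{"segments": [[0,0,-0.0833,0,0,0],[0,0,-0.0833,0,0,0],[0,0,-0.0833,0,0,0],[0,0,-0.0833,0,0,0],[0,0,-0.0667,0,0,0]]}'
python3 jog.py '{"segments": [[0,0.05,0,0,0,0],[0,0.0667,0,0,0,0],[0,0.0667,0,0,0,0],[0,0.0667,0,0,0,0],[0,0.0667,0,0,0,0]]}'
python3 jog.py '{"segments": [[0,0.0667,0,0,0,0],[0,0.0667,0,0,0,-0.0477],[0,0.0667,0,0,0,-0.0477],[0,0.0333,0,0,0,-0.0465],[0,0,0,0,0,0]]}'
python3 -c "from h import *;go([534,-230.5,33],-.095)"
```

```text
t: 7.72
ee_pos: [471.1, -27.7, 120.9]
orientation: [3.102, -0.496, -0.004]
ft_force: [0.4, -0.2, -1.4]
width: 39.9
grasp_force: 30.0
t: 8.13
ee_pos: [472.1, -27.7, 242.9]
orientation: [-3.102, 0.496, -0.002]
ft_force: [0.6, 0.7, -0.7]
width: 39.7
grasp_force: 30.0
t: 8.55
ee_pos: [441.8, -118.6, 241.0]
orientation: [3.102, -0.496, -0.0]
ft_force: [0.7, -0.2, -1.9]
width: 40.2
grasp_force: 30.0
t: 8.97
ee_pos: [423.1, -186.7, 241.0]
orientation: [3.138, -0.147, -0.0]
ft_force: [-0.4, 0.0, -0.9]
width: 40.1
grasp_force: 30.0
t 8.97 pos [ 423.1 -186.7  241. ] w 40.1 F [-0.4  0.  -0.9]
d_tool [114.6  33.2 208. ] rot [0.    0.    0.001]
```

Scaled: 25 mm is 0.0833, 20 mm is 0.0667.

```bash
python3 jog.py '{"segments": [[0.0667,0.02,0,0,0,0],[0.0833,0.0233,0,0,0,0],[0.0833,0.0233,0,0,0,0],[0.0833,0.0233,0,0,0,0],[0.0667,0.02,0,0,0,0]]}'
python3 jog.py '{"segments": [[0,0,0.0667,0,0,0],[0,0,0.1,0,0,0],[0,0,0.1,0,0,0],[0,0,0.1,0,0,0],[0,0,0.0667,0,0,0]]}'
python3 jog.py '{"segments": [[0,0,0.0667,0,0,0],[0,0,0,0,0,0],[0,0,0,0,0,0]]}'
python3 - <<'E'
from h import *
go([534,-230.5,33],-.095)
a=cam.get_image("scene")["img"][110:240,155:325,::-1]
cv2.imwrite("pics/d4.png",cv2.resize(a,None,fx=4.5,fy=4.5,interpolation=cv2.INTER_CUBIC))
E
```

```text
t: 9.38
ee_pos: [536.6, -228.5, 240.8]
orientation: [-3.138, 0.151, -0.0]
ft_force: [0.4, -0.2, -1.1]
width: 39.9
grasp_force: 30.0
t: 9.8
ee_pos: [533.8, -227.4, 108.2]
orientation: [-3.137, 0.151, 0.005]
ft_force: [-0.6, 0.9, -0.7]
width: 39.9
grasp_force: 30.0
t: 10.05
ee_pos: [534.5, -227.9, 90.1]
orientation: [-3.137, 0.149, 0.004]
ft_force: [0.7, 0.5, -1.3]
width: 39.4
grasp_force: 30.0
t 10.05 pos [ 534.5 -227.9   90.1] w 39.4 F [ 0.7  0.5 -1.3]
d_tool [-0.1  2.7 57.1] rot [-0.001  0.003 -0.   ]
```

View pics/d4.png

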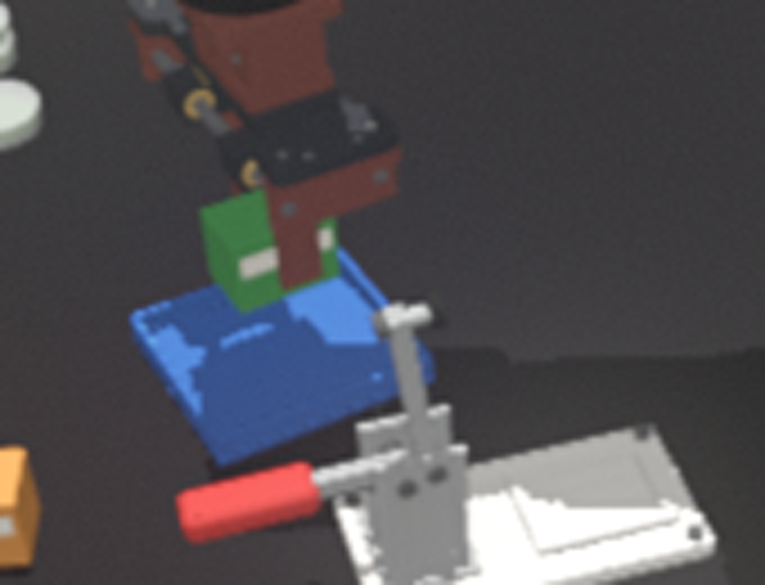

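The block (about 270,250 in the crop) is held level and upright above the blue tray, and the clamp is still open. I lower it, slowly at the end.

Scaled: 15 mm is 0.05, 12 mm is 0.04.

```bash
python3 jog.py '{"segments": [[0,0.0067,0.05,0,0,0],[0,0,0.05,0,0,0],[0,0,0.04,0,0,0],[0,0,0.02,0,0,0],[0,0,0,0,0,0]]}'
python3 jog.py '{"segments": [[0,0,0.0067,0,0,0],[0,0,0.0067,0,0,0],[0,0,0.0067,0,0,0],[0,0,0,0,0,0]]}'
python3 jog.py '{"segments": [[0,0,0.0033,0,0,0],[0,0,0,0,0,0],[0,0,0,0,0,0]]}'
```

```text
t: 10.52
ee_pos: [534.6, -230.7, 42.3]
orientation: [-3.138, 0.148, 0.002]
ft_force: [-1.3, 0.4, -1.5]
width: 39.9
grasp_force: 30.0
t: 10.85
ee_pos: [535.0, -231.0, 36.8]
orientation: [3.138, -0.148, 0.0]
ft_force: [0.1, 0.6, -2.1]
width: 39.9
grasp_force: 30.0
t: 11.1
ee_pos: [534.9, -230.9, 35.8]
orientation: [3.138, -0.148, 0.0]
ft_force: [1.0, 0.5, -0.5]
width: 39.7
grasp_force: 30.0
```

Scaled: 1 mm is 0.0033.

```bash
python3 jog.py '{"segments": [[0,0,0.0033,0,0,0],[0,0,0,0,0,0],[0,0,0,0,0,0]]}'
python3 jog.py '{"segments": [[0,0,0.0033,0,0,0],[0,0,0,0,0,0],[0,0,0,0,0,0]]}'
python3 jog.py '{"segments": [[0,0,0.0033,0,0,0],[0,0,0,0,0,0],[0,0,0,0,0,0]]}'
```

```text
t: 11.35
ee_pos: [534.9, -230.9, 34.7]
orientation: [-3.138, 0.148, 0.0]
ft_force: [-0.1, -1.0, -0.7]
width: 39.9
grasp_force: 30.0
t: 11.6
ee_pos: [534.9, -230.9, 33.6]
orientation: [-3.138, 0.148, 0.0]
ft_force: [0.3, -0.0, -1.5]
width: 39.5
grasp_force: 30.0
t: 11.85
ee_pos: [535.1, -231.0, 32.9]
orientation: [3.138, -0.148, 0.001]
ft_force: [-0.3, -0.5, 0.8]
width: 39.7
grasp_force: 30.0
```

Scaled: 0.5 mm is 0.0017.

```bash
python3 jog.py '{"segments": [[0,0,0.0017,0,0,0],[0,0,0,0,0,0],[0,0,0,0,0,0]]}'
python3 jog.py '{"segments": [[0,0,0.0017,0,0,0],[0,0,0,0,0,0],[0,0,0,0,0,0]]}'
```

```text
t: 12.1
ee_pos: [535.0, -231.0, 32.8]
orientation: [3.138, -0.148, 0.001]
ft_force: [-1.3, 1.0, 7.1]
width: 39.9
grasp_force: 30.0
t: 12.35
ee_pos: [535.1, -231.0, 32.8]
orientation: [3.138, -0.148, 0.001]
ft_force: [-3.1, 0.7, 12.9]
width: 40.0
grasp_force: 30.0
```

The block is on the tray floor: TCP at 32.8, as predicted, with 13 N upward. I open the fingers a little and retract upward.

Scaled: -0.5 mm is -0.0017.

```bash
python3 jog.py '{"segments": [[0,0,-0.0017,0,0,0],[0,0,0,0,0,0]]}'
python3 jog.py '{"segments": [[0,0,0,0,0,0],[0,0,0,0,0,0],[0,0,0,0,0,0],[0,0,0,0,0,0],[0,0,0,0,0,0]]}' 60
python3 jog.py '{"segments": [[0,0,-0.0167,0,0,0],[0,0,-0.0333,0,0,0],[0,0,-0.0667,0,0,0],[0,0,-0.1,0,0,0],[0,0,-0.1,0,0,0]]}'
python3 jog.py '{"segments": [[0,0,-0.1167,0,0,0],[0,0,-0.1167,0,0,0],[0,0,-0.1167,0,0,0],[0,0,0,0,0,0],[0,0,0,0,0,0]]}'
python3 - <<'E'
from h import *
go([534,-230.5,33],-.095)
a=cam.get_image("scene")["img"][110:240,155:325,::-1]
cv2.imwrite("pics/d5.png",cv2.resize(a,None,fx=4.5,fy=4.5,interpolation=cv2.INTER_CUBIC))
E
```

```text
t: 12.52
ee_pos: [535.0, -231.0, 32.8]
orientation: [3.138, -0.148, 0.001]
ft_force: [-2.7, 1.0, 8.4]
width: 39.8
grasp_force: 30.0
t: 12.93
ee_pos: [534.8, -230.9, 32.0]
orientation: [-3.138, 0.148, 0.0]
ft_force: [0.2, -0.1, -0.2]
width: 59.8
grasp_force: 0.0
t: 13.35
ee_pos: [534.3, -230.7, 128.4]
orientation: [-3.138, 0.148, 0.002]
ft_force: [-0.0, -0.5, -0.4]
width: 59.9
grasp_force: 0.0
t: 13.77
ee_pos: [536.1, -231.5, 235.5]
orientation: [3.136, -0.148, 0.009]
ft_force: [0.1, -0.3, -0.0]
width: 60.1
grasp_force: 0.0
t 13.77 pos [ 536.1 -231.5  235.5] w 60.1 F [ 0.1 -0.3 -0. ]
d_tool [ -3.3  -1.2 202.5] rot [ 0.002 -0.006  0.001]
```

View pics/d5.png

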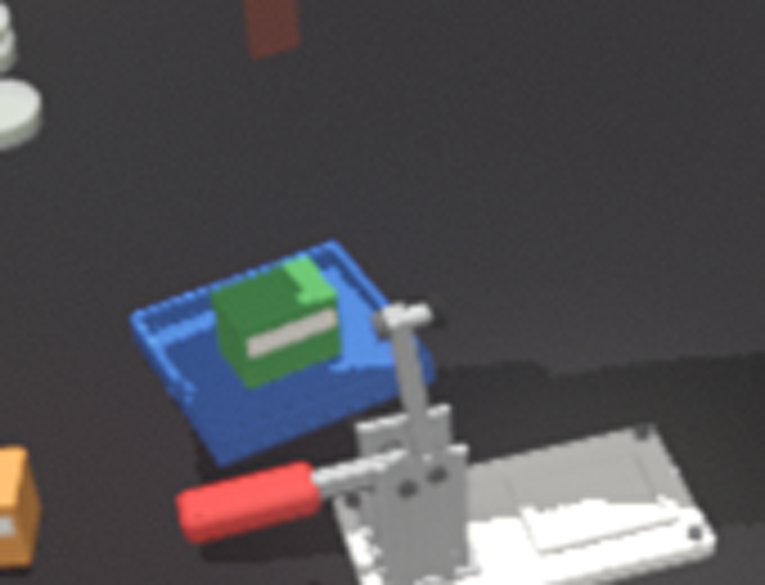

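The block (about 278,320 in the crop) stands upright and flat in the blue tray. The clamp is open and the gripper is clear, so I hand the job in.

```bash
python3 -c "from workcell import ctrl, cam;print(ctrl.close_job())"
```

```text
the job is handed in; nothing more can be done
None
```

The clamp is fully open and the green block stands upright and flat on the blue tray's floor, set down rather than dropped; I handed the job in at about 14 s with the gripper clear, and no verdict came back.

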